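# Run the stage, then hold its cover over the screw holes

### The job

Check the little stage on the breadboard before it is closed: pull its sprung lever all the way to the stop, then ease it slowly back to rest without letting it snap. Then pick up the rectangular cover plate by its post and hold it level about one centimetre above the stage's top, not touching it, turned so that its four holes are lined up over the four threaded holes and each thread can be seen whole through its hole for the screws to go in. Finish still holding it there, steady: do not put it down or let go, and leave the flange, the screwdriver and the mouse where they are.

Things in the scene. Friction and masses are not known exactly. Their poses are not given: they have to be found in the camera images.
- stage: Linear stage, fixed on a perforated breadboard whose top is 20 mm above the table. Dark steel, 110 (x) x 90 (y) x 50 mm high; origin at the centre of its underside; place and yaw vary. Top: two rails along x, a channel between with a bright carriage; a 5 mm threaded hole in a 9 mm bright insert near each corner, x +-42, y +-33 mm. Lever on its -y side. Only the lever's knob rises above the top.
- stage_hole0 (a point): Mouth of the stage's threaded hole at its x 42, y 33 mm, on the top face (50 mm above the stage's origin).
- stage_hole1 (a point): Mouth of the stage's threaded hole at its x -42, y 33 mm, on the top face (50 mm above the stage's origin).
- stage_hole2 (a point): Mouth of the stage's threaded hole at its x -42, y -33 mm, on the top face (50 mm above the stage's origin).
- stage_hole3 (a point): Mouth of the stage's threaded hole at its x 42, y -33 mm, on the top face (50 mm above the stage's origin).
- lever (a joint): Sprung lever's angle, rad: 0 at rest, 0.70 at the stop. Flat arm on a vertical pivot, along the stage's -y at rest, with an upright black knob (22 mm diameter, 47 mm tall) 110 mm from the pivot. Pulling swings the knob level towards the stage's -x (clockwise from above). Spring 0.2 N m at rest to 0.76 at the stop (2 to 7 N at the knob), damping 0.25 N m s/rad: let go, it snaps back.
- lever_knob (a point): Centre of the top of the lever's knob, 105 mm above the table (85 mm above the stage's origin). The arm's top is 47 mm below this point. It moves with the lever; at rest it is at x 35, y -185 mm in the stage's frame.
- lever_pivot (a point): Point on the lever's vertical pivot axis, fixed to the stage, at x 35, y -75, z 30 mm in its frame.
- cover: Loose aluminium plate 110 (x) x 90 (y) x 5 mm, about 0.28 kg, flat on the table left of the stage; place and yaw vary. Origin at the centre of its underside, z up. A square post 28 x 28 mm, sides parallel to x and y, rises 50 mm from the middle of its top: the handhold. Four 13 mm through holes at x +-42, y +-33 mm, the stage's pattern, so it fits either way round (half a turn).
- cover_hole0 (a point): Centre of the cover's hole at its x 42, y 33 mm, on the underside.
- cover_hole1 (a point): Centre of the cover's hole at its x -42, y 33 mm, on the underside.
- cover_hole2 (a point): Centre of the cover's hole at its x -42, y -33 mm, on the underside.
- cover_hole3 (a point): Centre of the cover's hole at its x 42, y -33 mm, on the underside.
- flange: Bystander: loose round aluminium flange, 76 mm diameter and 6 mm thick with a 48 mm collar 30 mm high, on the table near the cover; the two may change places. Origin at the centre of its underside.
- driver: Bystander: loose screwdriver, 170 mm long, lying on the table beyond the plates.
- mouse: Bystander: black computer mouse, 105 x 58 x 34 mm, on its mat at the far left.
There are look-alikes about, which are no part of the job. What is shaped like the cover but purple or red is not meant.

How it is judged:
By the outcome, as a careful person would: the job done as asked, in the order asked, and still so for the second after the job is handed in, while the arm keeps its last pose, push and grip.
It also fails if it takes over 64 s, if anything falls off the work surface, if the arm or the gripper's body presses on something with over 40 N, if the wrist force passes 120 N, or if a joint passes its speed limit or range.

### The arm

A 6-joint arm with a two-finger parallel gripper is mounted at the origin on the work surface. World frame = base frame: x ahead of the robot, y to its left, z up, the work surface at z = 0. Lengths are in m, angles in rad, forces in N, time in s.
With the tool pointing down it reaches from about 0.375 to 0.9 m from the base axis. Payload 3.1 kg.
Tool frame: the origin (TCP) lies at the very end of the fingers, on their centre line; the grasp point (between the pads) lies 19 mm behind it (manip.hold_point_z is the distance from the TCP to the grasp point, in m); y points along the fingers, z is the direction in which the jaws open and shut, and the axes are right-handed (so a half turn about y gives the same grasp; the last joint's range is limited). The gripper opens to 85 mm and grips with 20 to 120 N. Pads are 22 mm wide; open, the fingers measure 114 mm over their backs; the gripper's body (76 mm by 85 mm) begins 54 mm behind the grasp point. The pads swing forward as they close: fully open they stand 13 mm farther back than shut.
Start: joints at [0.994, 0.527, 1.433, -0, 1.181, -0.178], TCP at [0.243, 0.576, 0.231] pointing down, gripper open.
Joint ranges: [-3.08, 3.08], [-0.75, 2.2], [0.22, 2.44], [-1.43, 4.57], [0, 2.65], [-2.85, 2.85]. Speed limits (rad/s): [2.79, 2.79, 3.14, 3.14, 3.14, 3.14].

### API

Orientations are given as a unit quaternion [x, y, z, w].
In Python, from station import manip, eyes, workorder gives the robot as it stands. The module is installed in compiled form; this text tells all that it offers.
- The arm moves only by the shell command python3 -m jog 'ROWS' [OPENING] [FORCE]. ROWS is JSON, a list of rows, each a list of 2 entries, a list of its own where there are three numbers: the shift along the tool's x, y, z in cm, then the turn about the tool's y in rad. A call has 1 to 20 rows; each row is the pose to reach, as a shift and turn from the pose commanded when the call began, along the tool's axes at that moment; what a row does not reach only later rows make up. A row lasts 1/12 s, in which the tool goes at most 41.7 mm and 7.16 degrees, less where a joint would pass 70% of its speed; a pose out of reach is approached as far as the arm can. A call with a gripper value outside its range is refused whole. OPENING is the finger opening in cm, from 0 to 8.54, set as the call begins (- or left out, the last holds). The fingers move at their own pace and stop on an object; FORCE is the grip in N (left out, the last holds). Time passes only in rows, so rows that repeat a pose let the fingers close. It gives the time, the measured TCP pose, the force and the opening at its end, in the units of the state.
- manip.sense(): the state, without advancing time (a new reading comes with each control period).
- eyes.snapshot(name): name is "side" or "top"; returns a dict with "frame" (480x640x3 uint8, red, green, blue), "vfov" (degrees; the focal length in pixels is half the picture's height over the tangent of half this angle, whatever the lens; pixels are square), "cx", "cy" (the principal point, pixels), "k1" (the pictures are not rectified: a ray, as slopes to the right and down, at radius r is drawn at 1 + k1 r^2 times it, then the intrinsics apply), "rvec" (rotation vector, rad) and "tvec" (3), from world to camera coordinates, as OpenCV has them. Camera axes: x right, y down, z forward; pixel columns grow to the right and rows downward; lengths in m; the calibration is good to about 2 mm. A picture is of the moment at which its call begins. There is no depth.
- workorder.sign_off(): hands the job in, once; it reports no verdict.
The state is a dict: "t": time; "q": joint angles; "qd": joint speeds; "tau": joint torques, N m; "tcp_pos": TCP position; "tool_rot": TCP orientation; "force": force on the tool from outside, world axes, zero at the start; "ft_torque": the same for the moment, N m; "finger_gap": opening from 0.0 (shut) to 1.0 (fully open).
Only numpy, scipy, OpenCV 4.12 (cv2) and the standard library are available. Lean on these libraries where they do the work, as an engineer would, in place of code of your own. Each camera call takes 0.05 s, during which the arm holds its last target. There are 200 camera calls.

## Working session

There is one attempt and no reset: what is moved stays moved. The work goes in short steps, Python scripts to look and compute and a shell command to move; the robot and the scene stay as the last step left them, time stands still between calls to the robot, and variables do not carry over. Pictures are saved under pics/ and viewed, about 8 in all and at most 12, crops included, and the job is handed in when it is done.

```bash
mkdir -p pics
cat > h.py <<'E'
import numpy as np, cv2
from station import manip, eyes, workorder
from scipy.spatial.transform import Rotation as R
def snap(n):
    s=eyes.snapshot(n); return s
def K(s):
    f=240/np.tan(np.radians(s['vfov'])/2); return f
def pix2plane(s,uv,z):
    f=K(s); Rm=cv2.Rodrigues(np.array(s['rvec'],float))[0]; t=np.array(s['tvec'],float)
    uv=np.atleast_2d(np.array(uv,float)); d=(uv-[s['cx'],s['cy']])/f
    a=d.copy()
    for _ in range(30): a=d/(1+s['k1']*(a**2).sum(1,keepdims=True))
    r=np.c_[a,np.ones(len(a))]@Rm; c=-Rm.T@t
    return c+r*((z-c[2])/r[:,2:3])
def proj(s,P):
    Rm=cv2.Rodrigues(np.array(s['rvec'],float))[0]
    c=np.atleast_2d(P)@Rm.T+np.array(s['tvec'],float); a=c[:,:2]/c[:,2:]
    return a*(1+s['k1']*(a**2).sum(1,keepdims=True))*K(s)+[s['cx'],s['cy']]
def save(s,n,crop=None,k=1):
    im=s['frame'][:,:,::-1]
    if crop: im=im[crop[1]:crop[3],crop[0]:crop[2]]
    cv2.imwrite('pics/'+n,cv2.resize(im,None,fx=k,fy=k,interpolation=cv2.INTER_CUBIC))
E
python3 - <<'E'
from h import *
import pickle
st=manip.sense(); print({k:np.round(v,3) for k,v in st.items()}, manip.hold_point_z)
print(R.from_quat(st['tool_rot']).as_matrix().round(3))
for n in('top','side'):
    s=snap(n); pickle.dump(s,open(n+'0.pkl','wb')); save(s,n+'0.png')
    Rm=cv2.Rodrigues(np.array(s['rvec'],float))[0]; print(n,-Rm.T@s['tvec'],K(s),s['k1'])
E
```

```text
{'t': np.float64(0.0), 'q': array([ 0.994,  0.528,  1.434, -0.   ,  1.181, -0.178]), 'qd': array([-0.001, -0.001, -0.001,  0.   ,  0.002, -0.001]), 'tau': array([-1.0000e-03, -4.4235e+01, -1.7803e+01, -0.0000e+00,  8.0000e-03,
        0.0000e+00]), 'tcp_pos': array([0.242, 0.575, 0.23 ]), 'tool_rot': array([ 0.694, -0.14 ,  0.14 , -0.692]), 'force': array([ 0.381, -0.102,  0.835]), 'ft_torque': array([ 0.024, -0.061,  0.003]), 'finger_gap': np.float64(1.001)} 0.0187
[[ 0.922 -0.001  0.388]
 [-0.388 -0.002  0.922]
 [-0.    -1.    -0.002]]
top [0.31356718 0.17954442 1.08012949] 450.6975892065216 0.02905545916078564
side [ 0.29834422 -0.99490626  0.76671515] 461.83988602137174 -0.07069023583729883
```

View pics/top0.png

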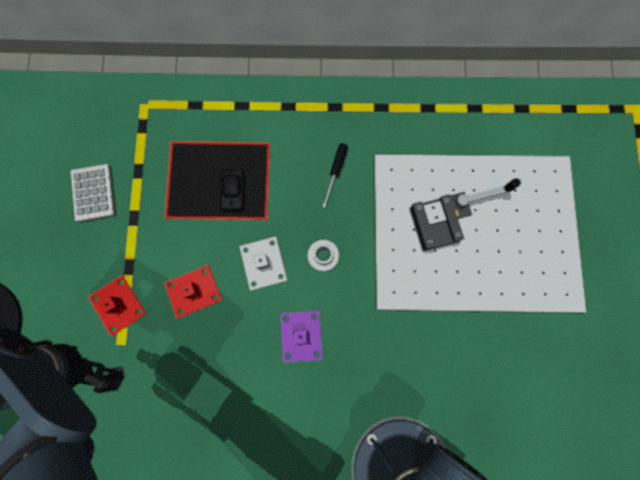

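View pics/side0.png

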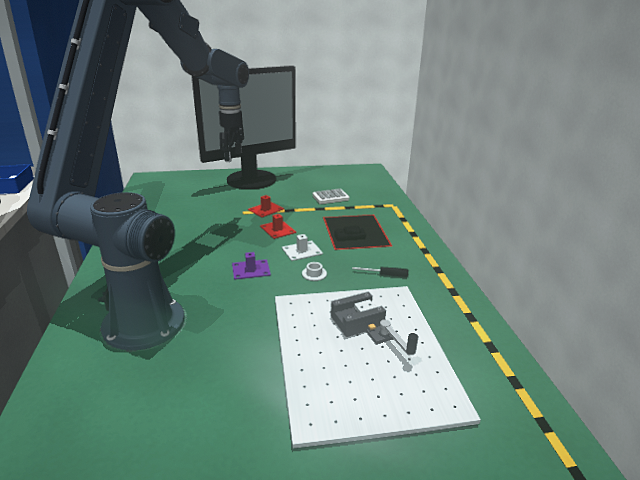

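The top view has image up = +x and left = +y. It shows the grey cover at (263,263), the flange at (323,255), the stage at (440,225) and the knob at about (512,185). In the side view the knob is near (412,342). Next I'll zoom in on the cover and stage.

Run:
```python
from h import *
import pickle
s=pickle.load(open('top0.pkl','rb'))
a=cv2.resize(s['frame'][230:300,230:300,::-1],(480,480),interpolation=cv2.INTER_CUBIC)
b=cv2.resize(s['frame'][172:257,400:525,::-1],None,fx=6,fy=6,interpolation=cv2.INTER_CUBIC)
cv2.imwrite('pics/stage0.png',b)
hsv=cv2.cvtColor(s['frame'],cv2.COLOR_RGB2HSV)
# cover: unsaturated bright blob
m=((hsv[...,1]<70)&(hsv[...,2]>110)).astype(np.uint8)
n,l,stt,c=cv2.connectedComponentsWithStats(m)
for i in range(1,n):
    if stt[i,4]>150 and 200<c[i,0]<360 and 200<c[i,1]<330:
        cs,_=cv2.findContours((l==i).astype(np.uint8),cv2.RETR_CCOMP,cv2.CHAIN_APPROX_NONE)
        o=max(cs,key=cv2.contourArea); r=cv2.minAreaRect(o); print(stt[i],c[i],r)
        P=pix2plane(s,cv2.boxPoints(r),0.005); print(P.round(4), P.mean(0), np.linalg.norm(P-np.roll(P,1,0),axis=1))
# stage dark blob
m=((hsv[...,2]<110)).astype(np.uint8); m[:, :385]=0; m[:,560:]=0; m[:165]=0; m[300:]=0
n,l,stt,c=cv2.connectedComponentsWithStats(m)
for i in range(1,n):
    if stt[i,4]>40:
        o=max(cv2.findContours((l==i).astype(np.uint8),cv2.RETR_EXTERNAL,cv2.CHAIN_APPROX_NONE)[0],key=cv2.contourArea); print('dark',stt[i],c[i],cv2.minAreaRect(o))
```

```text
[ 239  236   49   55 1782] [262.70538721 262.95005612] ((262.6439514160156, 263.05523681640625), (47.39598846435547, 39.867122650146484), 75.46554565429688)
[[0.4935 0.3832 0.005 ]
 [0.5192 0.2909 0.005 ]
 [0.4084 0.2591 0.005 ]
 [0.3839 0.3496 0.005 ]] [0.45122427 0.32069769 0.005     ] [0.11461617 0.09574995 0.11521265 0.09382888]
[307 239  33  33 702] [322.7991453  255.34330484] ((323.0, 255.0), (32.0, 32.0), 90.0)
[[0.5105 0.2155 0.005 ]
 [0.5114 0.1379 0.005 ]
 [0.4336 0.1376 0.005 ]
 [0.4327 0.2141 0.005 ]] [0.47205267 0.17627384 0.005     ] [0.07773136 0.07759518 0.07775522 0.07648242]
dark [504 178  17  15 153] [511.73856209 185.1372549 ] ((511.96002197265625, 185.78001403808594), (10.399999618530273, 18.600000381469727), 53.13010025024414)
dark [ 410  192   61   59 1923] [439.58450338 223.20956838] ((442.42047119140625, 222.00442504882812), (50.506595611572266, 60.470481872558594), 75.52970886230469)
```

View pics/stage0.png

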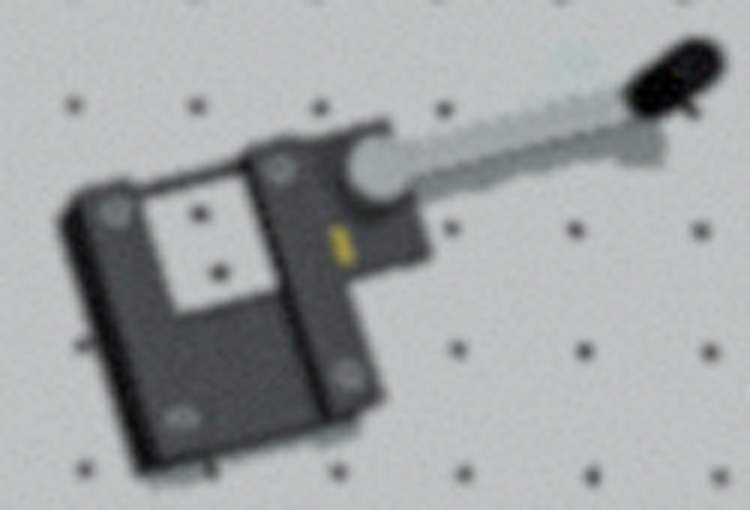

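Insert centres in the crop (6x, origin (400,172)) are (117,211), (182,418), (348,375) and (281,168). The knob top is at about (703,58). The pivot is on the upper side, so stage +x points up and −y to the right.

Run:
```python
from h import *
import pickle
s=pickle.load(open('top0.pkl','rb'))
c=(np.array([(117,211),(182,418),(348,375),(281,168)])+.5)/6-.5+[400,172]
P=pix2plane(s,c,.07)[:,:2]; print(P.round(4))
M=np.array([(42,33),(-42,33),(-42,-33),(42,-33)])/1000
q=P-P.mean(0); A=(q[:,0]+1j*q[:,1])*np.conj(M[:,0]+1j*M[:,1]); yaw=np.angle(A.sum()); 
Rm=np.array([[np.cos(yaw),-np.sin(yaw)],[np.sin(yaw),np.cos(yaw)]]); o=P.mean(0)
print('stage',o,yaw,np.degrees(yaw),'res mm',((P-o-M@Rm.T)*1000).round(1))
kn=o+Rm@[.035,-.185]; pv=o+Rm@[.035,-.075]; print('knob pred',kn,'pivot',pv,'seen',pix2plane(s,[(703+.5)/6-.5+400,(58+.5)/6-.5+172],.105))
print('pred knob px',proj(s,np.r_[kn,.105]))
for a in(0,.35,.7,.75): print(a,pv+Rm@[-.11*np.sin(a),-.11*np.cos(a)])
# cover holes / post
sub=s['frame'][230:300,230:300]; g=cv2.cvtColor(sub,cv2.COLOR_RGB2HSV)
m=((g[...,1]<70)&(g[...,2]>110)).astype(np.uint8)
cs,h=cv2.findContours(m,cv2.RETR_CCOMP,cv2.CHAIN_APPROX_NONE)
for k,hh in zip(cs,h[0]):
    if hh[3]>=0:
        z=cv2.boundingRect(k); mm=np.array(z[:2])+np.array(z[2:])/2-.5+230; print('hole',z,mm,pix2plane(s,mm,.005).round(4))
big=cv2.resize(sub[:,:,::-1],(490,490),interpolation=cv2.INTER_CUBIC); cv2.imwrite('pics/cover0.png',big)
```

```text
[[ 0.5774 -0.0443]
 [ 0.4967 -0.0664]
 [ 0.5141 -0.1299]
 [ 0.5953 -0.108 ]]
stage [ 0.5458727  -0.08711629] 0.2671559872526065 15.306910541225172 res mm [[-0.3 -0.1]
 [ 0.1  0. ]
 [ 0.   0.2]
 [ 0.2 -0.1]]
knob pred [ 0.62846913 -0.2563139 ] pivot [ 0.5994303  -0.15021608] seen [[ 0.62988831 -0.2572657   0.105     ]]
pred knob px [[516.36803327 181.85126461]]
0 [ 0.62846913 -0.2563139 ]
0.35 [ 0.59032788 -0.25983882]
0.7 [ 0.55329033 -0.25007149]
0.75 [ 0.54835731 -0.24764066]
hole (21, 51, 6, 6) [253.5 283.5] [[0.4016 0.3405 0.005 ]]
hole (48, 44, 6, 5) [280.5 276. ] [[0.4201 0.277  0.005 ]]
hole (28, 28, 4, 4) [259.5 259.5] [[0.4591 0.3285 0.005 ]]
hole (27, 27, 14, 14) [263.5 263.5] [[0.4496 0.3186 0.005 ]]
hole (13, 18, 6, 5) [245.5 250. ] [[0.4818 0.3631 0.005 ]]
hole (40, 10, 5, 6) [272.  242.5] [[0.5008 0.3    0.005 ]]
```

View pics/cover0.png

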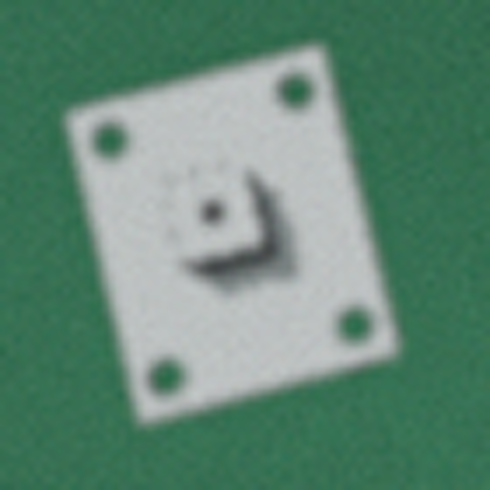

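Stage origin is (0.546, −0.087), yaw 15.3°, with hole residuals of 0.3 mm or less. The predicted knob position agrees with the seen one to about 1.5 mm. The four cover holes give a centre of (0.451, 0.320) and yaw 15.8°. I'll go above the knob with the jaws tangential.

```bash
cat >> h.py <<'E'
def delta(xyz,zyaw):
    st=manip.sense(); T=R.from_quat(st['tool_rot']).as_matrix()
    d=(np.array(xyz)-st['tcp_pos'])@T*100; y=np.arctan2(T[1,2],T[0,2])
    turn=-(zyaw-y); turn=(turn+np.pi)%(2*np.pi)-np.pi
    print('t',round(float(st['t']),2),'tcp',np.round(st['tcp_pos'],4),'zyaw',round(np.degrees(y),2),'tilt',T[2].round(4),'F',np.round(st['force'],1),'gap',st['finger_gap'].round(3),'| shift cm',d.round(2),'turn',turn.round(3))
E
python3 -m jog '[[[67.8,0,-61.6],0.906],[[67.8,0,-61.6],0.906],[[67.8,0,-61.6],0.906],[[67.8,0,-61.6],0.906],[[67.8,0,-61.6],0.906],[[67.8,0,-61.6],0.906],[[67.8,0,-61.6],0.906],[[67.8,0,-61.6],0.906],[[67.8,0,-61.6],0.906],[[67.8,0,-61.6],0.906],[[67.8,0,-61.6],0.906],[[67.8,0,-61.6],0.906],[[67.8,0,-61.6],0.906],[[67.8,0,-61.6],0.906],[[67.8,0,-61.6],0.906],[[67.8,0,-61.6],0.906],[[67.8,0,-61.6],0.906],[[67.8,0,-61.6],0.906]]' 6
python3 -c "
from h import *
delta([.629,-.257,.2],.267)"
```

```text
t: 1.6
tcp_pos: [0.5585, -0.1064, 0.2309]
tool_rot: [0.562, -0.43, 0.429, -0.562]
force: [1.0, -0.2, -0.1]
finger_gap: 0.706Traceback (most recent call last):
  File "<string>", line 3, in <module>
    delta([.629,-.257,.2],.267)
    ~~~~~^^^^^^^^^^^^^^^^^^^^^^
  File "h.py", line 27, in delta
    print('t',round(float(st['t']),2),'tcp',np.round(st['tcp_pos'],4),'zyaw',round(np.degrees(y),2),'tilt',T[2].round(4),'F',np.round(st['force'],1),'gap',st['finger_gap'].round(3),'| shift cm',d.round(2),'turn',turn.round(3))
                                                                                                                                                           ^^^^^^^^^^^^^^^^^^^^^^
AttributeError: 'float' object has no attribute 'round'
```

```bash
sed -i "s/st\['finger_gap'\].round(3)/round(st['finger_gap'],3)/; s/turn.round(3))/round(float(turn),3))/" h.py
python3 -c "
from h import *
delta([.629,-.257,.17],.267)"
```

```text
t 1.6 tcp [ 0.5585 -0.1064  0.2309] zyaw 15.21 tilt [-7.e-04 -1.e+00 -7.e-04] F [ 1.  -0.2 -0.1] gap 0.706 | shift cm [16.39  6.08  2.86] turn -0.002
```

```bash
python3 -m jog '[[[16.4,6,2.9],0],[[16.4,6,2.9],0],[[16.4,6,2.9],0],[[16.4,6,2.9],0],[[16.4,6,2.9],0],[[16.4,6,2.9],0],[[16.4,6,2.9],0],[[16.4,6,2.9],0]]'
python3 - <<'E'
from h import *
delta([.629,-.257,.08],.267)
a=snap('top');b=snap('side'); print(proj(a,[.629,-.257,.105]),proj(b,[.629,-.257,.105]))
A=cv2.resize(a['frame'][150:230,450:550,::-1],(400,320),interpolation=cv2.INTER_CUBIC)
u,v=proj(b,[.629,-.257,.105])[0].astype(int)
B=cv2.resize(b['frame'][v-50:v+50,u-50:u+50,::-1],(400,400),interpolation=cv2.INTER_CUBIC)
C=np.zeros((400,800,3),np.uint8); C[:320,:400]=A; C[:,400:]=B; cv2.imwrite('pics/knob1.png',C); print(u,v)
E
```

```text
t: 2.27
tcp_pos: [0.6287, -0.2532, 0.1715]
tool_rot: [-0.562, 0.43, -0.428, 0.562]
force: [0.3, -0.4, 0.7]
finger_gap: 0.703
t 2.27 tcp [ 0.6287 -0.2532  0.1715] zyaw 15.29 tilt [-1.6e-03 -1.0e+00 -8.0e-04] F [ 0.3 -0.4  0.7] gap 0.703 | shift cm [ 0.39  9.15 -0.07] turn -0.0
[[516.65913959 181.62768374]] [[413.36907289 335.66264987]]
413 335
```

View pics/knob1.png

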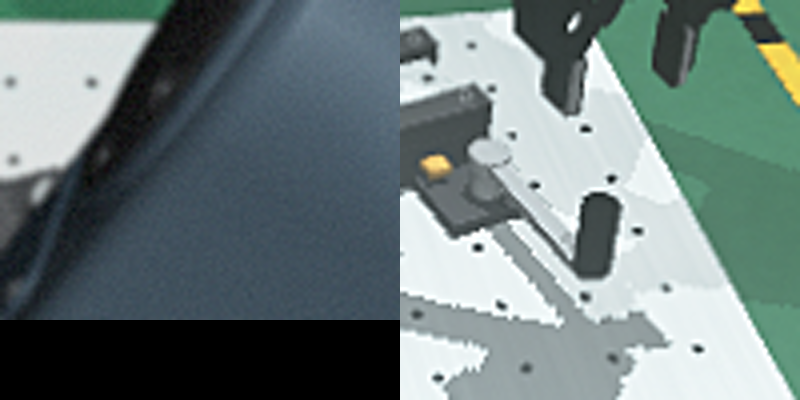

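The arm hides the knob in the top view. In the side view the knob's top is exactly at the predicted (413,335), with the open fingers on either side of it. I'll descend and look at the pose before gripping.

```bash
python3 -m jog '[[[0.2,3,0],0],[[0.2,6,0],0],[[0.2,9.5,0],0],[[0.2,9.5,0],0],[[0.2,9.5,0],0],[[0.2,9.5,0],0],[[0.2,9.5,0],0]]'
python3 - <<'E'
from h import *
delta([.629,-.257,.075],.267); print(np.abs(manip.sense()['qd']).max())
E
```

```text
t: 2.95
tcp_pos: [0.6318, -0.2575, 0.0795]
tool_rot: [-0.562, 0.427, -0.431, 0.562]
force: [-0.3, 0.4, -0.3]
finger_gap: 0.703
t 2.95 tcp [ 0.6318 -0.2575  0.0795] zyaw 15.28 tilt [ 0.0039 -1.      0.0036] F [-0.3  0.4 -0.3] gap 0.703 | shift cm [-0.12  0.44 -0.26] turn -0.0
0.004276496391514505
```

```bash
python3 -m jog '[[[-0.1,0.3,-0.25],0],[[-0.1,0.3,-0.25],0],[[-0.1,0.3,-0.25],0],[[-0.1,0.3,-0.25],0]]' && python3 -m jog '[[[0,0,0],0],[[0,0,0],0],[[0,0,0],0],[[0,0,0],0],[[0,0,0],0],[[0,0,0],0],[[0,0,0],0],[[0,0,0],0],[[0,0,0],0],[[0,0,0],0]]' 1.5 40
python3 - <<'E'
from h import *
delta([.629,-.257,.075],.267)
# arc rows in tool frame at rest: tool z=+stage x, tool x=-stage y
for a in np.arange(.05,.86,.05): print(round(a,2),'x',round(-11*(1-np.cos(a)),2),'z',round(-11*np.sin(a),2))
E
```

```text
t: 3.28
tcp_pos: [0.6275, -0.2568, 0.074]
tool_rot: [-0.562, 0.429, -0.43, 0.562]
force: [0.1, -0.1, -0.2]
finger_gap: 0.705
t: 4.12
tcp_pos: [0.6277, -0.2567, 0.0735]
tool_rot: [-0.562, 0.429, -0.43, 0.562]
force: [1.6, 0.5, 2.0]
finger_gap: 0.246
t 4.12 tcp [ 0.6277 -0.2567  0.0735] zyaw 15.23 tilt [ 5.e-04 -1.e+00  8.e-04] F [1.6 0.5 2. ] gap 0.246 | shift cm [ 0.07 -0.15  0.12] turn -0.001
0.05 x -0.01 z -0.55
0.1 x -0.05 z -1.1
0.15 x -0.12 z -1.64
0.2 x -0.22 z -2.19
0.25 x -0.34 z -2.72
0.3 x -0.49 z -3.25
0.35 x -0.67 z -3.77
0.4 x -0.87 z -4.28
0.45 x -1.1 z -4.78
0.5 x -1.35 z -5.27
0.55 x -1.62 z -5.75
0.6 x -1.92 z -6.21
0.65 x -2.24 z -6.66
0.7 x -2.59 z -7.09
0.75 x -2.95 z -7.5
0.8 x -3.34 z -7.89
0.85 x -3.74 z -8.26
```

Gripped: an opening of 21 mm against the 22 mm knob. Pulling along the arc.

```bash
python3 -m jog '[[[-0.01,0,-0.55],0.05],[[-0.05,0,-1.1],0.1],[[-0.12,0,-1.64],0.15],[[-0.22,0,-2.19],0.2],[[-0.34,0,-2.72],0.25],[[-0.49,0,-3.25],0.3],[[-0.67,0,-3.77],0.35],[[-0.87,0,-4.28],0.4],[[-1.1,0,-4.78],0.45],[[-1.35,0,-5.27],0.5],[[-1.62,0,-5.75],0.55],[[-1.92,0,-6.21],0.6],[[-2.24,0,-6.66],0.65],[[-2.59,0,-7.09],0.7],[[-2.59,0,-7.09],0.7],[[-2.59,0,-7.09],0.7],[[-2.59,0,-7.09],0.7]]'
cat >> h.py <<'E'
PV=np.array([.5994,-.1502]); YAW=.2672
def lev():
    st=manip.sense(); d=st['tcp_pos'][:2]-PV; c,s_=np.cos(YAW),np.sin(YAW); l=np.array([c*d[0]+s_*d[1],-s_*d[0]+c*d[1]])
    a=np.arctan2(-l[0],-l[1]); F=st['force']; tx=np.array([-np.sin(YAW-a-np.pi/2+np.pi/2),0])
    tan=np.array([-np.cos(YAW-a),-np.sin(YAW-a)]); rad=np.array([np.sin(YAW-a),-np.cos(YAW-a)])
    print('angle',a.round(3),'r',np.hypot(*l).round(4),'Ftan(pull+)',(F[:2]@tan).round(1),'Frad',(F[:2]@rad).round(1),'Fz',F[2].round(1))
E
python3 -c "
from h import *
lev();delta([.5533,-.25,.0735],.267-.7)"
```

```text
t: 5.53
tcp_pos: [0.5539, -0.2504, 0.0735]
tool_rot: [0.38, -0.595, 0.597, -0.382]
force: [5.9, 1.9, -1.0]
finger_gap: 0.242
angle 0.694 r 0.1101 Ftan(pull+) -4.5 Frad -4.2 Fz -1.0
t 5.53 tcp [ 0.5539 -0.2504  0.0735] zyaw -24.83 tilt [-5.0e-04 -1.0e+00  3.7e-03] F [ 5.9  1.9 -1. ] gap 0.242 | shift cm [-0.01  0.   -0.07] turn -0.0
```

At 0.694 rad and only spring-level force. I'll press on a few mm more to feel the stop.

```bash
python3 -m jog '[[[0,0,-0.1],0],[[0,0,-0.2],0],[[0,0,-0.3],0],[[0,0,-0.3],0],[[0,0,-0.3],0],[[0,0,-0.3],0]]'; python3 -c "
from h import *
lev()"
python3 -m jog '[[[0,0,-0.1],0],[[0,0,-0.2],0],[[0,0,-0.3],0],[[0,0,-0.3],0],[[0,0,-0.3],0],[[0,0,-0.3],0]]'; python3 -c "
from h import *
lev()"
```

```text
t: 6.03
tcp_pos: [0.5536, -0.2503, 0.0736]
tool_rot: [0.379, -0.593, 0.599, -0.383]
force: [11.1, 0.8, -4.4]
finger_gap: 0.247
angle 0.697 r 0.1101 Ftan(pull+) -9.8 Frad -5.3 Fz -4.4
t: 6.53
tcp_pos: [0.5533, -0.2501, 0.0736]
tool_rot: [0.377, -0.592, 0.6, -0.383]
force: [17.0, -0.9, -8.9]
finger_gap: 0.25
angle 0.699 r 0.1101 Ftan(pull+) -15.8 Frad -6.3 Fz -8.9
```

At the stop: 3 mm more command moved it only 0.2–0.3 mm while the force rose to 16 N, at an angle of 0.699. Now I'll ease it back at about 0.24 rad/s.

```bash
python3 -m jog '[[[0,0,0.1],0],[[0,0,0.2],0],[[0,0,0.3],0],[[0,0,0.4],0],[[0,0,0.5],0],[[0,0,0.6],0],[[0,0,0.82],-0.02],[[-0.01,0,1.04],-0.04],[[-0.02,0,1.26],-0.06],[[-0.04,0,1.48],-0.08],[[-0.05,0,1.7],-0.1],[[-0.08,0,1.92],-0.12],[[-0.11,0,2.14],-0.14],[[-0.14,0,2.35],-0.16],[[-0.18,0,2.57],-0.18],[[-0.22,0,2.79],-0.2],[[-0.27,0,3.0],-0.22],[[-0.32,0,3.21],-0.24],[[-0.37,0,3.43],-0.26],[[-0.43,0,3.64],-0.28]]'; python3 -c "
from h import *
lev()"
python3 -m jog '[[[0,0,0.22],-0.02],[[-0.01,0,0.44],-0.04],[[-0.02,0,0.66],-0.06],[[-0.04,0,0.88],-0.08],[[-0.05,0,1.1],-0.1],[[-0.08,0,1.32],-0.12],[[-0.11,0,1.54],-0.14],[[-0.14,0,1.75],-0.16],[[-0.18,0,1.97],-0.18],[[-0.22,0,2.19],-0.2],[[-0.27,0,2.4],-0.22],[[-0.32,0,2.61],-0.24],[[-0.37,0,2.83],-0.26],[[-0.43,0,3.04],-0.28],[[-0.49,0,3.25],-0.3],[[-0.56,0,3.46],-0.32],[[-0.63,0,3.67],-0.34],[[-0.71,0,3.88],-0.36],[[-0.78,0,4.08],-0.38],[[-0.87,0,4.28],-0.4]]'; python3 -c "
from h import *
lev()"
python3 -m jog '[[[0,0,0.1],-0.01],[[0,0,0.2],-0.02],[[0,0,0.25],-0.02],[[0,0,0.3],-0.02],[[0,0,0.35],-0.02],[[0,0,0.4],-0.02],[[0,0,0.4],-0.02],[[0,0,0.4],-0.02]]'; python3 -c "
from h import *
lev()"
```

```text
t: 8.2
tcp_pos: [0.5824, -0.259, 0.0735]
tool_rot: [0.46, -0.536, 0.537, -0.461]
force: [4.7, 3.3, 1.5]
finger_gap: 0.243
angle 0.422 r 0.1101 Ftan(pull+) -4.2 Frad -4.0 Fz 1.5
t: 9.87
tcp_pos: [0.6253, -0.2573, 0.0735]
tool_rot: [0.558, -0.434, 0.434, -0.558]
force: [2.4, 0.6, 5.5]
finger_gap: 0.249
angle 0.03 r 0.1102 Ftan(pull+) -2.5 Frad -0.0 Fz 5.5
t: 10.53
tcp_pos: [0.6284, -0.2565, 0.0735]
tool_rot: [0.563, -0.429, 0.428, -0.562]
force: [0.9, 1.0, 5.6]
finger_gap: 0.242
angle 0.001 r 0.1102 Ftan(pull+) -1.1 Frad -0.7 Fz 5.6
```

```bash
python3 -m jog '[[[0,0,0.1],0],[[0,0,0.2],0],[[0,0,0.2],0],[[0,0,0.2],0]]'; python3 -c "
from h import *
lev()"
```

```text
t: 10.87
tcp_pos: [0.6288, -0.2564, 0.0734]
tool_rot: [0.564, -0.43, 0.427, -0.561]
force: [-2.2, -0.2, 8.7]
finger_gap: 0.243
angle -0.003 r 0.1102 Ftan(pull+) 2.2 Frad -0.5 Fz 8.7
```

The force reversed sign with almost no motion, so the lever is against its rest stop. Releasing and rising.

```bash
python3 -m jog '[[[0,0,0],0],[[0,0,-0.1],0],[[0,0,-0.2],0],[[0,0,-0.2],0],[[0,0,-0.2],0],[[0,0,-0.2],0],[[0,-3,-0.2],0],[[0,-6,-0.2],0],[[0,-9.5,-0.2],0],[[0,-9.5,-0.2],0]]' 6
python3 -c "
from h import *
delta([.4511,.3202,.17],.276)"
```

```text
t: 11.7
tcp_pos: [0.6332, -0.2584, 0.1761]
tool_rot: [-0.562, 0.424, -0.434, 0.562]
force: [0.5, -0.2, 1.7]
finger_gap: 0.702
t 11.7 tcp [ 0.6332 -0.2584  0.1761] zyaw 15.27 tilt [ 0.0105 -0.9999  0.0096] F [ 0.5 -0.2  1.7] gap 0.702 | shift cm [-6.062e+01 -5.000e-02 -2.330e+00] turn -0.009
```

```bash
python3 -m jog '[[[-60.5,0,-2.6],-0.009],[[-60.5,0,-2.6],-0.009],[[-60.5,0,-2.6],-0.009],[[-60.5,0,-2.6],-0.009],[[-60.5,0,-2.6],-0.009],[[-60.5,0,-2.6],-0.009],[[-60.5,0,-2.6],-0.009],[[-60.5,0,-2.6],-0.009],[[-60.5,0,-2.6],-0.009],[[-60.5,0,-2.6],-0.009],[[-60.5,0,-2.6],-0.009],[[-60.5,0,-2.6],-0.009],[[-60.5,0,-2.6],-0.009],[[-60.5,0,-2.6],-0.009],[[-60.5,0,-2.6],-0.009],[[-60.5,0,-2.6],-0.009],[[-60.5,0,-2.6],-0.009],[[-60.5,0,-2.6],-0.009],[[-60.5,0,-2.6],-0.009],[[-60.5,0,-2.6],-0.009]]'
python3 -c "
from h import *
delta([.4511,.3202,.1],.276)
s=snap('top')
c=(np.array([(117,211),(281,168)])+.5)/6-.5+[400,172]
import pickle
s0=pickle.load(open('top0.pkl','rb'))
d=np.abs(s['frame'].astype(int)-s0['frame']).max(2)[172:257,400:525]; print('lever region change px',(d>40).sum(), np.argwhere(d>40).mean(0))
b=snap('side'); b0=pickle.load(open('side0.pkl','rb'))
d=np.abs(b['frame'].astype(int)-b0['frame']).max(2)[290:390,320:450]; print((d>40).sum())
"
```

```text
t: 13.37
tcp_pos: [0.4455, 0.3195, 0.1683]
tool_rot: [0.563, -0.427, 0.427, -0.563]
force: [-0.3, -0.5, 0.1]
finger_gap: 0.705
t 13.37 tcp [0.4455 0.3195 0.1683] zyaw 15.64 tilt [ 3.e-04 -1.e+00 -1.e-04] F [-0.3 -0.5  0.1] gap 0.705 | shift cm [0.08 6.83 0.56] turn -0.003
lever region change px 0 [nan nan]
0<string>:8: RuntimeWarning: Mean of empty slice.
  ret = um.true_divide(
```

The lever region is pixel-identical to the start in both views, so it's back at rest. Next, descend onto the post.

```bash
python3 -m jog '[[[0.1,3,0.55],0],[[0.1,6,0.55],0],[[0.1,9,0.55],0],[[0.1,11.5,0.55],0],[[0.1,11.5,0.55],0],[[0.1,11.5,0.55],0]]'; python3 -c "
from h import *
delta([.4511,.3202,.016],.276)"
```

```text
t: 13.97
tcp_pos: [0.45, 0.3203, 0.0524]
tool_rot: [0.565, -0.428, 0.427, -0.563]
force: [0.3, -0.5, 1.3]
finger_gap: 0.702
t 13.97 tcp [0.45   0.3203 0.0524] zyaw 15.69 tilt [ 5.0e-04 -1.0e+00 -3.2e-03] F [ 0.3 -0.5  1.3] gap 0.702 | shift cm [0.04 3.64 0.12] turn -0.002
```

Run:
```python
from h import *
b=snap('side'); u,v=proj(b,[.4511,.3202,.05])[0].astype(int); print(u,v)
save(b,'post.png',(u-50,v-45,u+50,v+45),5)
```

```text
301 237
```

View pics/post.png

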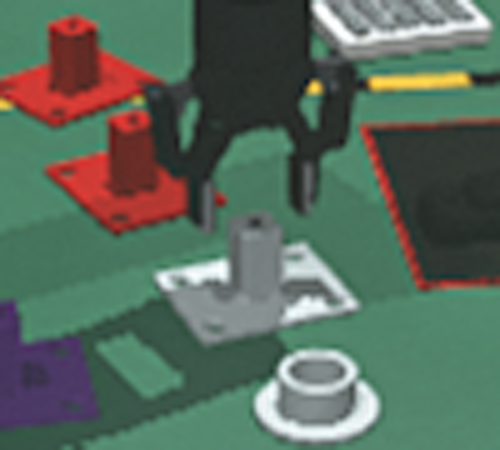

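The side crop shows the open fingers centred either side of the post (post top at crop (255,225)) and clear of the flange. I'll go down and grip.

```bash
python3 -m jog '[[[0,1.5,0.1],0],[[0,3.4,0.1],0],[[0,3.4,0.1],0],[[0,3.4,0.1],0],[[0,3.4,0.1],0]]' && python3 -m jog '[[[0,0,0],0],[[0,0,0],0],[[0,0,0],0],[[0,0,0],0],[[0,0,0],0],[[0,0,0],0],[[0,0,0],0],[[0,0,0],0],[[0,0,0],0]]' 2 60; python3 -c "
from h import *
delta([.4511,.3202,.016],.276)"
```

```text
t: 14.43
tcp_pos: [0.4525, 0.322, 0.0211]
tool_rot: [-0.563, 0.426, -0.427, 0.565]
force: [0.2, -0.5, 1.5]
finger_gap: 0.703
t: 15.18
tcp_pos: [0.4521, 0.3219, 0.0205]
tool_rot: [-0.563, 0.426, -0.427, 0.564]
force: [-0.8, -0.0, 6.9]
finger_gap: 0.316
t 15.18 tcp [0.4521 0.3219 0.0205] zyaw 15.76 tilt [-3.0e-04 -1.0e+00  2.1e-03] F [-0.8 -0.   6.9] gap 0.316 | shift cm [ 0.14  0.45 -0.15] turn -0.001
```

```bash
python3 -m jog '[[[0,-1,0],0],[[0,-3,0],0],[[0,-6,0],0],[[0,-9,0],0],[[0,-12,0],0],[[0,-13,0],0],[[0,-13,0],0],[[0,-13,0],0],[[0,-13,0],0]]'; python3 -c "
from h import *
delta([.5465,-.086,.15],.267+.002)"
```

```text
t: 15.93
tcp_pos: [0.45, 0.3209, 0.1477]
tool_rot: [0.565, -0.427, 0.426, -0.563]
force: [-0.7, -0.6, -2.8]
finger_gap: 0.32
t 15.93 tcp [0.45   0.3209 0.1477] zyaw 15.76 tilt [ 6.0e-04 -1.0e+00 -3.8e-03] F [-0.7 -0.6 -2.8] gap 0.32 | shift cm [41.78 -0.2  -1.76] turn 0.006
```

The weight reads about −2.8 N, so it's lifted. Carrying it over the stage.

```bash
python3 -m jog '[[[1,-0.2,0],0],[[3,-0.2,-0.1],0],[[6,-0.2,-0.2],0],[[9,-0.2,-0.4],0],[[12,-0.2,-0.5],0],[[15,-0.2,-0.6],0],[[18,-0.2,-0.8],0],[[21,-0.2,-0.9],0],[[24,-0.2,-1],0],[[27,-0.2,-1.1],0],[[30,-0.2,-1.3],0.006],[[33,-0.2,-1.4],0.006],[[36,-0.2,-1.5],0.006],[[39,-0.2,-1.7],0.006],[[40.8,-0.2,-1.7],0.006],[[41.6,-0.2,-1.8],0.006],[[41.8,-0.2,-1.8],0.006],[[41.8,-0.2,-1.8],0.006],[[41.8,-0.2,-1.8],0.006],[[41.8,-0.2,-1.8],0.006]]'
python3 - <<'E'
from h import *
delta([.5465,-.086,.101],.269)
s=snap('top');b=snap('side')
u,v=proj(s,[.546,-.087,.13])[0].astype(int);U,V=proj(b,[.546,-.087,.1])[0].astype(int); print(u,v,U,V)
save(s,'h1.png',(u-45,v-45,u+45,v+45),6); 
A=cv2.imread('pics/h1.png'); A=cv2.resize(A,(400,400))
B=cv2.resize(b['frame'][V-50:V+50,U-50:U+50,::-1],(400,400),interpolation=cv2.INTER_CUBIC); cv2.imwrite('pics/h1.png',np.hstack([A,B]))
E
```

```text
t: 17.6
tcp_pos: [0.5467, -0.0841, 0.151]
tool_rot: [0.563, -0.429, 0.427, -0.563]
force: [0.2, 0.1, -2.6]
finger_gap: 0.318
t 17.6 tcp [ 0.5467 -0.0841  0.151 ] zyaw 15.5 tilt [-0.0013 -1.     -0.0013] F [ 0.2  0.1 -2.6] gap 0.318 | shift cm [ 0.18  5.   -0.06] turn 0.002
445 214 359 295
```

View pics/h1.png

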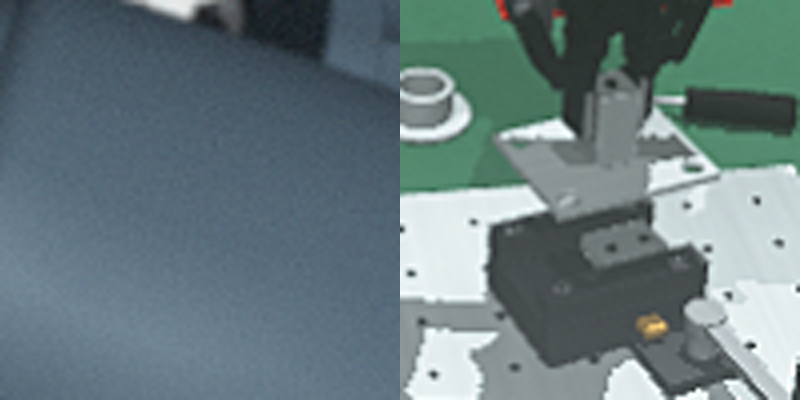

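The arm blocks the top view. In the side crop (4x, origin (309,245)) the cover holes are at about (518,142), (566,200) and (693,168), and the inserts at (515,228), (562,288) and (682,260). I'll compare the two in the same camera.

```bash
cat > m.py <<'E'
from h import *
M=np.array([(42,33),(-42,33),(-42,-33),(42,-33)])/1000
def fit(P,idx):
    m=M[idx]; P=P[:,:2]; q=P-P.mean(0); n=m-m.mean(0)
    y=np.angle(((q[:,0]+1j*q[:,1])*np.conj(n[:,0]+1j*n[:,1])).sum()); c,s_=np.cos(y),np.sin(y); Rm=np.array([[c,-s_],[s_,c]])
    o=P.mean(0)-Rm@m.mean(0); print('origin',o.round(4),'yaw deg',np.degrees(y).round(2),'res mm',((P-o-m@Rm.T)*1000).round(1).tolist()); return o,y
E
python3 - <<'E'
from m import *
b=snap('side'); im=b['frame']; g=cv2.cvtColor(im,cv2.COLOR_RGB2GRAY)
f=lambda L:(np.array(L)+.5)/4-.5+[309,245]
S=f([(515,228),(562,288),(682,260)]); C=f([(518,142),(566,200),(693,168)])
z=manip.sense()['tcp_pos'][2]-.0205+.005
fit(pix2plane(b,S,.07),[1,2,3]); fit(pix2plane(b,C,z),[1,2,3])
print('pred', ((proj(b,np.c_[np.array([.5459,-.0871])+M@np.array([[np.cos(.267),np.sin(.267)],[-np.sin(.267),np.cos(.267)]]),np.full(4,.07)])-[309,245])*4).round(0).tolist())
A=[cv2.resize(im[int(y)-12:int(y)+13,int(x)-12:int(x)+13,::-1],(260,260),interpolation=cv2.INTER_CUBIC) for x,y in list(C.round())+list(S.round())]
cv2.imwrite('pics/h2.png',np.vstack([np.hstack(A[:3]),np.hstack(A[3:])])); print(C.round(),S.round())
E
```

```text
origin [ 0.796  -0.1226] yaw deg 10.01 res mm [[2.1, -1.7], [-3.3, 0.1], [1.2, 1.6]]
origin [ 0.7892 -0.1191] yaw deg 12.54 res mm [[2.4, -1.8], [-6.3, -0.7], [3.8, 2.5]]
pred [[230.0, 198.0], [114.0, 228.0], [162.0, 288.0], [282.0, 255.0]]
[[438. 280.]
 [450. 295.]
 [482. 287.]] [[437. 302.]
 [449. 317.]
 [479. 310.]]
```

View pics/h2.png

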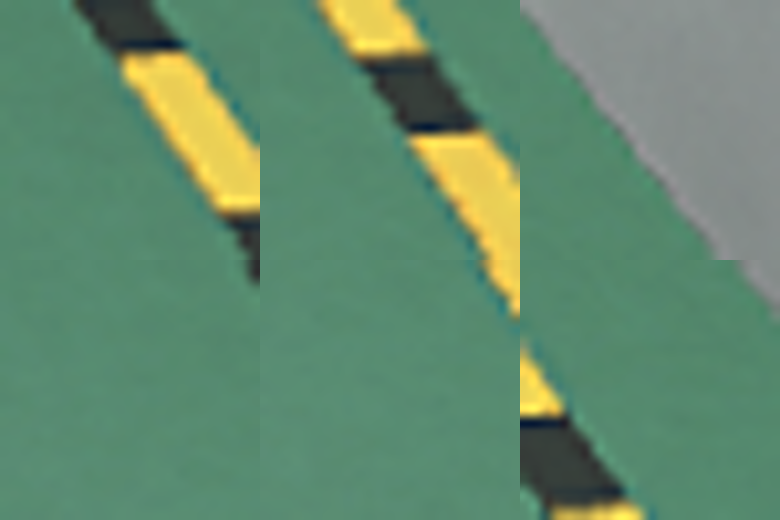

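I forgot the 400 px panel offset, so that crop shows only table. Redoing the numbers and improving the centres with local contours.

Run:
```python
from m import *
b=snap('side'); im=b['frame']
f=lambda L:(np.array(L)+.5)/4-.5+[309,245]
S=f([(115,228),(162,288),(282,260)]); C=f([(118,142),(166,200),(293,168)])
z=manip.sense()['tcp_pos'][2]-.0205+.005
fit(pix2plane(b,S,.07),[1,2,3]); fit(pix2plane(b,C,z),[1,2,3]); delta([.5465,-.086,.101],.269)
A=[cv2.resize(im[int(y)-12:int(y)+13,int(x)-12:int(x)+13,::-1],(260,260),interpolation=cv2.INTER_CUBIC) for x,y in list(C.round())+list(S.round())]
cv2.imwrite('pics/h3.png',np.vstack([np.hstack(A[:3]),np.hstack(A[3:])])); print(C.round(),S.round())
```

```text
origin [ 0.5457 -0.0879] yaw deg 12.95 res mm [[-0.8, 0.1], [1.5, 0.7], [-0.7, -0.8]]
origin [ 0.5454 -0.0866] yaw deg 15.33 res mm [[-0.3, 0.1], [-1.0, -0.2], [1.2, 0.2]]
t 17.8 tcp [ 0.5474 -0.0846  0.1514] zyaw 15.49 tilt [-1.e-04 -1.e+00 -1.e-04] F [ 0.4 -0.  -2.8] gap 0.319 | shift cm [ 0.11  5.04 -0.12] turn 0.001
[[338. 280.]
 [350. 295.]
 [382. 287.]] [[337. 302.]
 [349. 317.]
 [379. 310.]]
```

View pics/h3.png

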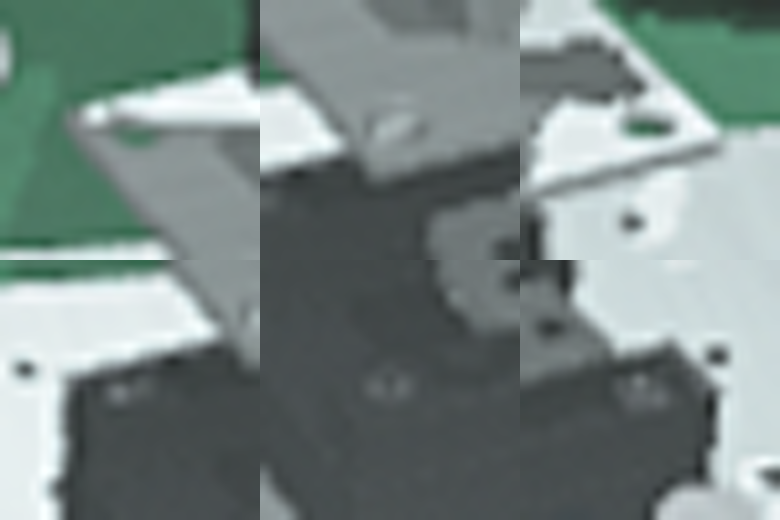

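Refined centres from the tiles (10.4x): cover holes at (138,131), (138,127) and (130,124), inserts at (128,128), (130,125) and (122,128), each within its tile.

Run:
```python
from m import *
b=snap('side')
g=lambda T,c:(np.array(T)+.5)/10.4-.5+np.array(c)-12
C=g([(138,131),(138,127),(130,124)],[(338,280),(350,295),(382,287)]); S=g([(128,128),(130,125),(122,128)],[(337,302),(349,317),(379,310)])
z=manip.sense()['tcp_pos'][2]-.0205+.005
fit(pix2plane(b,S,.07),[1,2,3]); fit(pix2plane(b,C,z),[1,2,3]); delta([.5474,-.0846,.101],.269)
```

```text
origin [ 0.5444 -0.0882] yaw deg 13.08 res mm [[-0.9, -0.2], [2.6, 1.4], [-1.7, -1.1]]
origin [ 0.5465 -0.0867] yaw deg 15.7 res mm [[0.4, 0.2], [-0.9, -0.7], [0.5, 0.5]]
t 17.85 tcp [ 0.5475 -0.0848  0.1514] zyaw 15.48 tilt [-0. -1.  0.] F [-0.1  0.1 -3.1] gap 0.32 | shift cm [-0.03  5.04 -0.  ] turn 0.001
```

The cover centre (about (0.546, −0.0867), yaw 15.5°) and the stage ((0.5459, −0.0871), 15.3°) agree to about 1 mm. The tolerance is about 4 mm. Lowering gently to 1 cm.

```bash
python3 -m jog '[[[0,0.5,0],0],[[0,1,0],0],[[0,1.5,0],0],[[0,2,0],0],[[0,2.5,0],0],[[0,3,0],0],[[0,3.5,0],0],[[0,4,0],0],[[0,4.4,0],0],[[0,4.6,0],0],[[0,4.7,0],0],[[0,4.7,0],0],[[0,4.7,0],0],[[0,4.7,0],0],[[0,4.7,0],0],[[0,4.7,0],0]]'
python3 - <<'E'
from h import *
delta([.5468,-.0853,.1005],.267)
E
```

```text
t: 19.18
tcp_pos: [0.5477, -0.0856, 0.1046]
tool_rot: [-0.562, 0.428, -0.429, 0.563]
force: [0.0, 0.4, -2.4]
finger_gap: 0.32
t 19.18 tcp [ 0.5477 -0.0856  0.1046] zyaw 15.41 tilt [ 3.e-04 -1.e+00  4.e-04] F [ 0.   0.4 -2.4] gap 0.32 | shift cm [-0.06  0.41 -0.08] turn 0.002
```

```bash
python3 -m jog '[[[0,0.1,0],0],[[0,0.2,-0.05],0.001],[[0,0.3,-0.1],0.001],[[0,0.4,-0.1],0.001],[[0,0.4,-0.1],0.001],[[0,0.4,-0.1],0.001],[[0,0.4,-0.1],0.001],[[0,0.4,-0.1],0.001],[[0,0.4,-0.1],0.001],[[0,0.4,-0.1],0.001]]'
python3 - <<'E'
from m import *
delta([.5468,-.0853,.1005],.267)
b=snap('side'); u,v=proj(b,[.546,-.087,.085])[0].astype(int); print(u,v, 'origin',u-50,v-40)
save(b,'h4.png',(u-50,v-40,u+50,v+35),8)
y=.2672;Rm=np.array([[np.cos(y),-np.sin(y)],[np.sin(y),np.cos(y)]]);O=np.array([.5459,-.0871])
for z in(.07,.08,.085): print(z,((proj(b,np.c_[O+M@Rm.T,np.full(4,z)])-[u-50,v-40]+.5)*8-.5).round(0).tolist())
E
```

```text
t: 20.02
tcp_pos: [0.5466, -0.0859, 0.1003]
tool_rot: [-0.562, 0.429, -0.429, 0.562]
force: [-0.5, -0.1, -2.8]
finger_gap: 0.318
t 20.02 tcp [ 0.5466 -0.0859  0.1003] zyaw 15.36 tilt [ 0. -1.  0.] F [-0.5 -0.1 -2.8] gap 0.318 | shift cm [-0.05 -0.02  0.03] turn 0.001
358 300 origin 308 260
0.07 [[472.0, 279.0], [240.0, 339.0], [335.0, 459.0], [575.0, 393.0]]
0.08 [[474.0, 254.0], [241.0, 313.0], [336.0, 433.0], [578.0, 367.0]]
0.085 [[475.0, 241.0], [241.0, 300.0], [337.0, 419.0], [579.0, 354.0]]
```

View pics/h4.png

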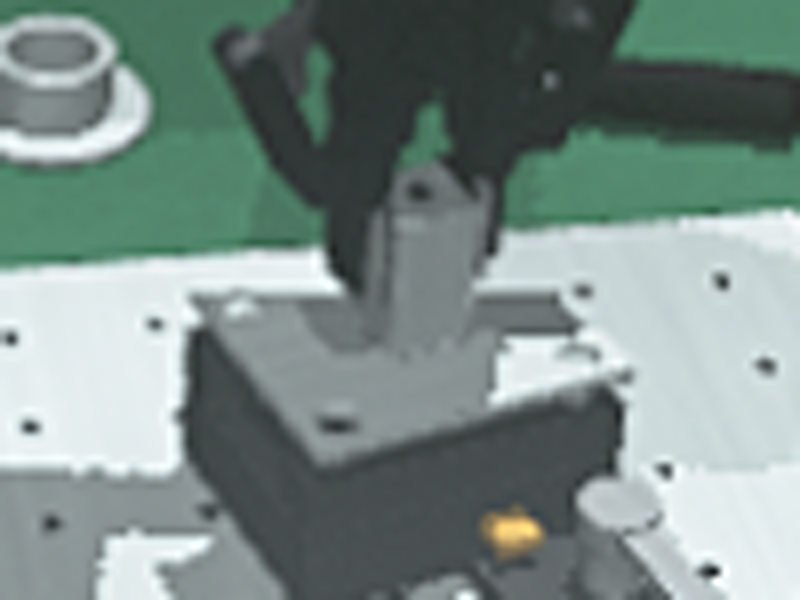

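Predicted hole centres at plate-top height were (241,300), (337,419) and (579,354). Seen: (240,307), (337,424) and (578,352), so it is aligned to about 1 mm. Last, a numeric check of the plate's corners and gap, plus steadiness.

```bash
python3 -m jog '[[[0,0,0],0],[[0,0,0],0],[[0,0,0],0],[[0,0,0],0],[[0,0,0],0],[[0,0,0],0]]'
python3 - <<'E'
from m import *
b=snap('side'); y=.2672;Rm=np.array([[np.cos(y),-np.sin(y)],[np.sin(y),np.cos(y)]]);O=np.array([.5459,-.0871])
N=np.array([(-55,45),(-55,-45),(55,-45)])/1000
for z in(.07,.08,.085): print(z,((proj(b,np.c_[O+N@Rm.T,np.full(3,z)])-[308,260]+.5)*8-.5).round(0).tolist())
fit(pix2plane(b,(np.array([(240,306),(337,424),(578,352)])+.5)/8-.5+[308,260],.085),[1,2,3])
st=manip.sense(); delta([.5468,-.0853,.1005],.267); print(np.abs(st['qd']).max())
g=cv2.cvtColor(b['frame'],cv2.COLOR_RGB2GRAY)
# vertical grey profile near front corner (col of -55,-45) and mid front long side
for P in ([-.055,-.045],[-.02,-.045],[.02,-.045]):
    c=proj(b,np.r_[O+Rm@P,.08])[0]; u=int(round(c[0])); print('col',u,'rows at z .085/.08/.07',[round(proj(b,np.r_[O+Rm@P,z])[0][1],1) for z in(.085,.08,.07)], int(c[1])-5, g[int(c[1])-5:int(c[1])+9,u].tolist())
E
```

```text
t: 20.57
tcp_pos: [0.5466, -0.0859, 0.1003]
tool_rot: [0.562, -0.429, 0.429, -0.562]
force: [0.7, 0.1, -1.9]
finger_gap: 0.32
0.07 [[186.0, 328.0], [314.0, 493.0], [631.0, 405.0]]
0.08 [[187.0, 302.0], [316.0, 466.0], [634.0, 379.0]]
0.085 [[188.0, 289.0], [317.0, 453.0], [635.0, 366.0]]
origin [ 0.5449 -0.0881] yaw deg 17.16 res mm [[0.6, -0.3], [-1.0, -0.2], [0.3, 0.5]]
t 20.62 tcp [ 0.5466 -0.0859  0.1003] zyaw 15.35 tilt [-0. -1. -0.] F [ 0.8  1.1 -2.8] gap 0.321 | shift cm [-0.05 -0.02  0.03] turn 0.001
0.0018023039085794952
col 347 rows at z .085/.08/.07 [np.float64(316.2), np.float64(317.8), np.float64(321.1)] 312 [126, 133, 152, 152, 138, 114, 82, 70, 77, 77, 76, 77, 76, 77]
col 360 rows at z .085/.08/.07 [np.float64(312.6), np.float64(314.3), np.float64(317.6)] 309 [146, 146, 148, 145, 142, 114, 76, 68, 75, 76, 76, 76, 77, 78]
col 374 rows at z .085/.08/.07 [np.float64(308.7), np.float64(310.3), np.float64(313.6)] 305 [230, 231, 234, 244, 183, 107, 76, 66, 76, 76, 74, 75, 75, 75]
```

The plate's lower edge falls on the rows predicted for an underside 10 mm above the stage (within about 0.3 px), it is level, and the joints are still. Handing in.

```bash
python3 -c "
from station import workorder
print(workorder.sign_off())"
```

```text
the job is handed in; nothing more can be done
None
```

The lever has been checked and the arm is holding the cover over the stage, lined up with the threaded holes. I handed the job in at about 20.6 s; no verdict is reported.

**Lever:**
- I gripped the knob and pulled it along its arc to 0.70 rad. At the stop the force rose to 16 N with almost no further motion.
- I eased it back at about 0.24 rad/s until the force reversed at the rest stop, and only then let go. Both camera views of the lever matched the starting pictures exactly.

**Cover:** I gripped it by its post at 60 N, carried it over the stage and left it held there.

**Last checks:**
- **Height and level:** the plate's lower edge appeared where a 10 mm gap predicts, within about 0.3 px. The tool's tilt was near zero and the joints were still.
- **Alignment:** from the tool's pose, the cover is within about 1 mm and 0.1° of the stage, against about 4 mm of room around each thread.

**Less certain:**
- The arm blocked the top camera at the end, so I did not see the threads through the holes from above.
- In the side view I read hole positions by eye, at three of the four corners. They agreed less well with the top-camera stage pose: about 1.4 mm and 2° off for the held cover, and up to 2.6 mm scatter for the stage's inserts. I took this as reading noise; even if real, it leaves the threads visible, though with little to spare.

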